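# Load the bench kiln and set its heat dial

### The job

The glass pendant on the steel firing dish is ready to be annealed. Lift the dish by its handle into the round kiln and set it down gently, so that it stands flat on the chamber floor with the pendant still on it, then put the lid on, just as gently, so that it sits level inside the kiln's raised rim. Only then turn the heat dial on the control box up to 6 on its 0-to-10 scale, and leave the other things on the bench where they are.

Things in the scene. Friction and masses are not known exactly. Their poses are not given: they have to be found in the camera images.
- kiln: Fixed round bench kiln, open on top: steel jacket 211 mm across, white brick inside. Origin on its axis at bench level, z up. The chamber is a round well 134 mm across, its flat floor 85 mm above the bench. The flat brick top round it is at 120 mm; the jacket's rim (200 mm inside diameter, 5.5 mm thick) stands 6 mm higher, to 126 mm.
- lid: Loose white domed lid, 184 mm across, about 0.45 kg, hollow (43 mm deep inside), standing on its rim on the bench. Origin at the centre of its rim plane, z up; dome top 55 mm above it. A wooden handle bar on two posts runs along its y axis: 90 mm long, 14 mm wide (x), 16 mm high, centre 98 mm above the origin. On the kiln it rests on the brick, inside the rim, 8 mm to spare all round.
- lid_grip (a point): Centre of the lid's handle bar, axes as the lid.
- dish: Loose round steel firing dish, 100 mm across, rim 12 mm high, floor 3 mm thick, 0.16 kg, with a fixed bail handle arching over it. Origin at the centre of its underside, z up. The handle's grip bar runs along its y axis: 70 mm long, 10 mm wide (x), 12 mm high, its centre 54 mm above the origin. It may stand anywhere on the chamber floor, turned any way.
- dish_grip (a point): Centre of the dish's grip bar, axes as the dish.
- pendant: Loose domed green glass disc, 50 mm across, 15.5 mm high, 40 g, lying on the dish's floor under the handle. Origin at the centre of its flat underside.
- control_box: Fixed grey steel box, 130 (x) x 160 (y) x 70 mm high, the heat dial in the middle of its top. Origin: centre of its underside; x points from the operator's side (lamp and switch in the -x face) to the back. The scale printed round the dial has a tick per whole number, a shorter thinner one per half; those at 0, 5 and 10 are longest; a dark band outside them widens from 0 to 10.
- dial (a joint): Angle of the heat dial, rad: 0 at mark 0, growing clockwise seen from above, 4.712 (270 deg) at mark 10, end stops at both. A whole mark is 0.471 rad (27 deg): mark 6 is 2.827. It turns with about 0.06 N m of friction and stays where left. In the box's frame the pointer's direction, anticlockwise from x, is 135 deg minus this angle: mark 0 at (-x, +y), mark 5 at +x, mark 10 at (-x, -y).
- dial_grip (a point): On the dial's upright axis, 96 mm above the bench, at the height to grip. The dial is a black knob: a round skirt (62 mm across, top 78 mm above the bench) carries an upright bar 50 mm long (from 28 mm behind the axis to 22 mm ahead), 16 mm wide, top 110 mm above the bench. The point turns with the dial; the bar lies along the line from here to dial_nose.
- dial_nose (a point): Tip of the dial's narrow pointer nose, 37 mm from the dial's axis, 88 mm above the bench: it points at the scale. The nose is lower (100 mm) and narrower (8 mm) than the bar, with a white line along the top.
- press: Bystander: brass bead press, 150 x 36 x 37 mm, 0.6 kg, loose. Origin at the centre of its underside.
- paddle: Bystander: graphite paddle with a wooden handle, 190 mm long, loose.
- slip_jar: Bystander: round jar with a white cap, 68 mm across, 85 mm high, loose.
- frit_jar: Bystander: amber glass jar with a steel cap, 60 mm across, 75 mm high, loose.
- tweezers: Bystander: steel tweezers, 165 mm long, loose.
- plier_jar: Bystander: glass jar of pliers, 88 mm across, 175 mm high, fixed.
Things that resemble listed ones, but are neither listed nor needed, are in the scene too. Leave any purple look-alike of the lid alone.

How it is judged:
On the way, in this order (a step that is already met when the one before it is completed fails the run):
1. the dish stands flat on the kiln's chamber floor with the pendant on it (z of dish in the frame of kiln between 0.082 and 0.0875 m and horizontal distance between dish and kiln below 0.022 m and angle between dish's own z axis and vertical below 0.04 rad and horizontal distance between pendant and dish below 0.03 m and z of pendant in the frame of dish between 0 and 0.01 m), for 0.2 s.
2. the lid sits level on the kiln inside its rim, over the dish (all of step 1 and z of lid in the frame of kiln between 0.117 and 0.1222 m and horizontal distance between lid and kiln below 0.011 m and angle between lid's own z axis and vertical below 0.02 rad), for 0.2 s.
3. the dial points at 6, with the lid still on (z of lid in the frame of kiln between 0.117 and 0.1222 m and horizontal distance between lid and kiln below 0.011 m and angle between lid's own z axis and vertical below 0.02 rad and value of joint dial between 2.717 and 2.937 rad), for 0.2 s.
At the end, for the whole second after the job is handed in: The dish stands flat on the chamber floor (2.5 mm, 0.04 rad) with the pendant lying in it; the lid rests level on the brick top inside the rim (2.2 mm, 0.02 rad); the dial is at 6 within 0.11 rad, about a quarter of a mark; all is released and at rest (all of step 1 and all of step 3 and linear speed of each of lid, dish below 0.01 m/s and velocity of joint dial below 0.05 rad/s); the robot touches nothing.
It fails at once if a bystander is pushed more than 20 mm (distance of any of press, paddle, slip_jar, frit_jar, tweezers from where it was at the start of the episode above 0.02 m).
It fails at once if the dish or the lid is dropped or slammed into place (over 0.5 m/s within 30 mm above its seat in the kiln) ((horizontal distance between dish and kiln below 0.05 m and z of dish in the frame of kiln below 0.115 m and linear speed of dish above 0.5 m/s) or (horizontal distance between lid and kiln below 0.05 m and z of lid in the frame of kiln below 0.15 m and linear speed of lid above 0.5 m/s)).
It also fails if it takes over 67 s, if anything falls off the work surface, if the arm or the gripper's body presses on something with over 40 N, if the wrist force passes 120 N, or if a joint passes its speed limit or range.

### The arm

A 7-joint arm with a two-finger parallel gripper is mounted at the origin on the work surface. World frame = base frame: x ahead of the robot, y to its left, z up, the work surface at z = 0. Lengths are in m, angles in rad, forces in N, time in s.
With the tool pointing down it reaches from about 0.4 to 0.85 m from the base axis. Payload 4.5 kg.
Tool frame: the origin (TCP) lies at the very end of the fingers, on their centre line; the grasp point (between the pads) lies 19 mm behind it (r.grip_point_offset is the distance from the TCP to the grasp point, in m); z points along the fingers, y is the line along which they close (so a half turn about z gives the same grasp; the last joint's range is limited). The gripper opens to 88 mm and grips with 3 to 60 N. Pads are 18 mm wide; open, the fingers measure 123 mm over their backs; the gripper's body (75 mm by 187 mm) begins 45 mm behind the grasp point.
Start: joints at [0.034, 0.689, -0.195, 1.565, 0.157, 0.902, -0.215], TCP at [0.625, 0, 0.239] pointing down, gripper open.
Joint ranges: [-3.01, 3.01], [-0.46, 2.08], [-1.47, 1.51], [0.13, 2.56], [-1, 4.14], [0.04, 2.09], [-2.66, 2.66]. Speed limits (rad/s): [2.57, 2.57, 3.14, 3.14, 3.14, 3.14, 3.14].

### API

Orientations are given as a unit quaternion [x, y, z, w].
In Python, from plant import r gives the robot as it stands.
- The arm moves only by the tool carry_out, never from a script. Its argument "rows" is a list of rows, each a list of 3 entries, a list of its own where there are three numbers: the shift along the tool's x, y, z in cm, then the turn, a rotation vector about the tool's x, y, z in degrees, then the closure, from 0 (fully open) to 1 (shut). A call has 1 to 12 rows; each row is the pose to reach, as a shift and turn from the pose commanded when the call began, along the tool's axes at that moment; what a row does not reach only later rows make up. A row lasts 1/10 s, in which the tool goes at most 50 mm and 8.59 degrees, less where a joint would pass 70% of its speed; a pose out of reach is approached as far as the arm can. A call with a gripper value outside its range is refused whole. The fingers move at their own pace and stop on an object; "newtons" is the grip in N (left out, the last holds). Time passes only in rows, so rows that repeat a pose let the fingers close. It gives the time, the measured TCP pose, the force, the opening and the grip force at its end, in the units of the state.
- r.get_state(): the state, without advancing time (a new reading comes with each control period).
- r.snapshot(name): name is "scene" or "side" or "wrist"; returns a dict with "image" (384x512x3 uint8, red, green, blue), "fx", "fy", "cx", "cy" (pixels), "pose" (4x4, takes a point from camera to world coordinates). Camera axes: x right, y up, looking along -z (the intrinsics and any distortion apply to the point x, -y, -z); pixel columns grow to the right and rows downward; lengths in m; the calibration is good to about 2 mm. A picture is of the moment at which its call begins. There is no depth.
- r.finish_job(): hands the job in; it is judged then, once.
The state is a dict: "clock": time; "q": joint angles; "qd": joint speeds; "joint_torque": joint torques, N m; "tool_pos": TCP position; "eef_rot": TCP orientation; "contact_force": force on the tool from outside, world axes, zero at the start; "moment": the same for the moment, N m; "opening": opening from 0.0 (shut) to 1.0 (fully open); "finger_force": force on a finger pad.
Only numpy, scipy, OpenCV 4.12 (cv2) and the standard library are available. Lean on these libraries where they do the work, as an engineer would, in place of code of your own. Each camera call takes 0.05 s, during which the arm holds its last target. There are 200 camera calls.

## Working session

There is one attempt and no reset: what is moved stays moved. The work goes in short steps, Python scripts to look and compute and a tool call to move; the robot and the scene stay as the last step left them, time stands still between calls to the robot, and variables do not carry over. Pictures are saved under pics/ and viewed, at most 10 in all, crops included, and the job is handed in when it is done.

Besides the shell and the picture viewer there is one more tool, called after "Request:" by a JSON object that holds its "api" and its "payload". carry_out: Moves the arm, as the interface text tells. Its arguments: {"type":"object","properties":{"rows":{"type":"array"},"newtons":{"type":"number"}},"required":["rows"]}

```bash
ls; mkdir -p pics; python3 - <<'E'
from plant import r
import cv2,numpy as np,pickle
d={}
for n in("scene","side","wrist"):
    s=r.snapshot(n);d[n]=s
    cv2.imwrite(f"pics/{n}0.png",s["image"][:,:,::-1]); print(n,s["fx"],s["fy"],s["cx"],s["cy"],np.round(s["pose"],3).tolist(),[k for k in s])
pickle.dump(d,open("d0.pkl","wb"))
print(r.get_state())
E
```

```text
pics
scene 393.8191265891224 393.8191265891224 255.43092900255382 189.6060535762702 [[0.684, -0.491, 0.54, 1.151], [0.73, 0.468, -0.499, -0.58], [-0.008, 0.735, 0.678, 0.87], [0.0, 0.0, 0.0, 1.0]] ['image', 'fx', 'fy', 'cx', 'cy', 'pose']
side 348.570772156336 348.570772156336 255.6132505384785 193.7482168706973 [[0.965, 0.183, -0.186, 0.347], [-0.261, 0.674, -0.692, -0.817], [-0.001, 0.716, 0.698, 0.914], [0.0, 0.0, 0.0, 1.0]] ['image', 'fx', 'fy', 'cx', 'cy', 'pose']
wrist 272.47202680994667 272.47202680994667 253.68858447703366 192.01663012795893 [[1.0, -0.001, 0.003, 0.625], [-0.0, 0.952, 0.306, 0.08], [-0.003, -0.306, 0.952, 0.383], [0.0, 0.0, 0.0, 1.0]] ['image', 'fx', 'fy', 'cx', 'cy', 'pose']
{'clock': 0.15, 'q': array([ 0.03379049,  0.68975716, -0.19454467,  1.56606084,  0.15736164,
        0.90250526, -0.2151288 ]), 'qd': array([-0.000638  , -0.00268683, -0.00019679, -0.00453171, -0.00031129,
        0.00017739, -0.0002941 ]), 'joint_torque': array([-1.46674727e-03, -5.27863634e+01, -1.26819178e+00, -1.53587687e+01,
       -5.24473807e-02,  3.92338901e-03,  1.12435155e-04]), 'tool_pos': array([ 6.24543705e-01, -3.53100710e-05,  2.38127850e-01]), 'eef_rot': array([ 7.07074032e-01,  7.07139214e-01, -5.17954298e-04, -4.20403243e-04]), 'contact_force': array([ 0.47087724, -0.25347363, -0.23284553]), 'moment': array([ 0.01575191,  0.06154981, -0.03043828]), 'finger_force': 0.0, 'opening': 0.9950186734970354}
```

View pics/scene0.png

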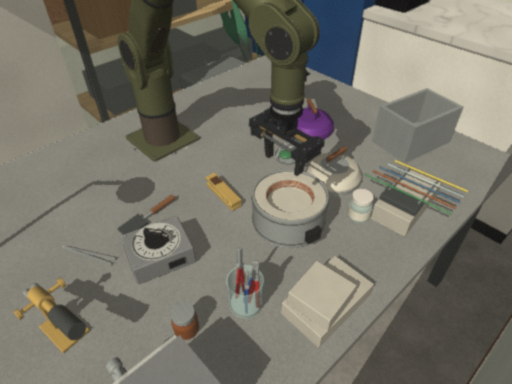

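View pics/side0.png

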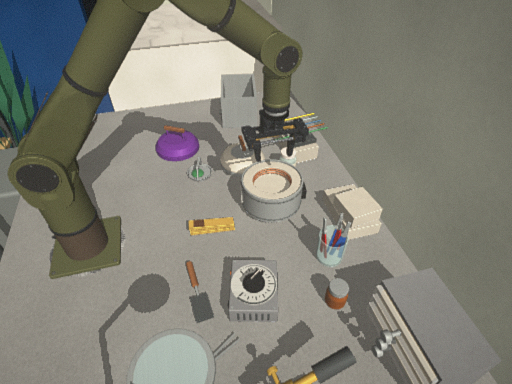

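```bash
cat > h.py <<'E'
import numpy as np,cv2,pickle
def ray(s,u,v):
    P=np.array(s["pose"]);d=P[:3,:3]@np.array([(u-s["cx"])/s["fx"],-(v-s["cy"])/s["fy"],-1]);return P[:3,3],d/np.linalg.norm(d)
def plane(s,u,v,z):
    o,d=ray(s,u,v);return o+d*(z-o[2])/d[2]
def tri(*r):
    A=np.zeros((3,3));b=np.zeros(3)
    for o,d in r: M=np.eye(3)-np.outer(d,d);A+=M;b+=M@o
    p=np.linalg.solve(A,b);return p,[float(np.linalg.norm((np.eye(3)-np.outer(d,d))@(p-o))) for o,d in r]
def proj(s,p):
    P=np.array(s["pose"]);c=P[:3,:3].T@(np.asarray(p)-P[:3,3]);return s["cx"]-s["fx"]*c[0]/c[2],s["cy"]+s["fy"]*c[1]/c[2]
def blob(s,lo,hi,box=None):
    h=cv2.cvtColor(s["image"],cv2.COLOR_RGB2HSV);m=cv2.inRange(h,lo,hi)
    if box: k=np.zeros_like(m);k[box[1]:box[3],box[0]:box[2]]=1;m*=k
    return m
E
python3 - <<'E'
from h import *
d=pickle.load(open("d0.pkl","rb"));s=d["side"];c=d["scene"];np.set_printoptions(precision=3,suppress=True)
print("kiln",plane(s,271,184,.126),plane(c,290,196,.126))
print("dish",plane(s,199,174,.005),plane(c,286,157,.005))
print("lid",plane(s,243,157,.05),plane(c,338,170,.05))
print("dial",plane(s,254,280,.078),plane(c,156,240,.078))
# mosaic
w=d["wrist"]["image"]
a=cv2.resize(s["image"][120:240,150:310],(400,300),interpolation=2)
b=cv2.resize(s["image"][250:325,220:290],(400,300),interpolation=2)
e=cv2.resize(c["image"][115:235,235:395],(400,300),interpolation=2)
f=cv2.resize(w,(400,300))
cv2.imwrite("pics/m1.png",np.vstack([np.hstack([a,b]),np.hstack([e,f])])[:,:,::-1])
E
```

```text
kiln [ 0.619 -0.004  0.126] [0.642 0.018 0.126]
dish [0.402 0.252 0.005] [0.412 0.252 0.005]
lid [0.584 0.256 0.05 ] [0.614 0.28  0.05 ]
dial [ 0.477 -0.314  0.078] [ 0.482 -0.318  0.078]
```

View pics/m1.png

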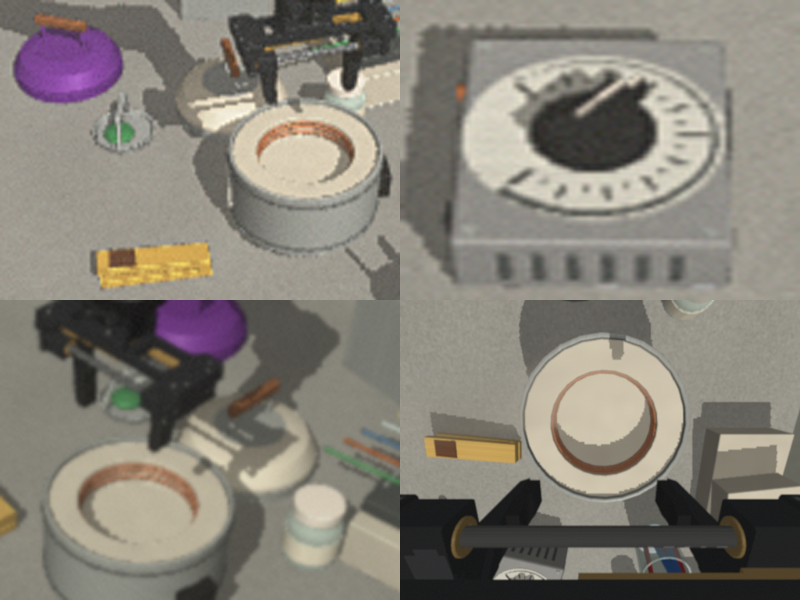

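Request:
{"api": "carry_out", "payload": {"rows": [[[0, 0, -2], [0, 0, 0], 0], [[5, -4, -2], [0, 0, 0], 0], [[9, -8, -2], [0, 0, 0], 0], [[13, -12, -2], [0, 0, 0], 0], [[17, -15, -2], [0, 0, 0], 0], [[21, -18, -2], [0, 0, 0], 0], [[24, -21, -2], [0, 0, 0], 0], [[25, -22, -2], [0, 0, 0], 0], [[25, -22, -2], [0, 0, 0], 0], [[25, -22, -2], [0, 0, 0], 0], [[25, -22, -2], [0, 0, 0], 0]]}}

```text
clock: 1.25
tool_pos: [0.4061, 0.2487, 0.2586]
eef_rot: [0.708, 0.706, -0.0, 0.001]
contact_force: [-0.3, -0.5, 0.9]
opening: 1.004
finger_force: 0.0
```

```bash
python3 - <<'E'
from h import *
from plant import r
d=pickle.load(open("d0.pkl","rb"));np.set_printoptions(precision=4,suppress=True)
n={k:r.snapshot(k) for k in("scene","side","wrist")};pickle.dump(n,open("d1.pkl","wb"))
w=d["wrist"]
# kiln from wrist0: bright brick
m=blob(w,(0,0,150),(179,90,255),(140,30,370,260))
cs,_=cv2.findContours(m,cv2.RETR_EXTERNAL,cv2.CHAIN_APPROX_NONE);c=max(cs,key=cv2.contourArea)
c=cv2.convexHull(c);p=np.array([plane(w,*q,.120)[:2] for q in c[:,0].astype(float)])
e=cv2.minEnclosingCircle((p*1000).astype(np.float32));f=cv2.fitEllipse((p*1000).astype(np.float32));print("brick",e,f)
# well wall (copper)
m2=blob(w,(0,80,40),(20,255,255),(200,80,350,250));cs,_=cv2.findContours(m2,cv2.RETR_EXTERNAL,cv2.CHAIN_APPROX_NONE)
c=cv2.convexHull(np.vstack([q for q in cs if len(q)>15]));p=np.array([plane(w,*q,.120)[:2] for q in c[:,0].astype(float)])
print("well",cv2.fitEllipse((p*1000).astype(np.float32)))
st=r.get_state();print(st["tool_pos"],st["eef_rot"],np.array(n["wrist"]["pose"]))
a=n["wrist"]["image"];b=cv2.resize(n["side"]["image"][120:240,150:310],(400,300),interpolation=2)
e=cv2.resize(n["scene"]["image"][85:235,235:395],(320,300),interpolation=2)
M=np.zeros((600,800,3),np.uint8);M[:300,:400]=cv2.resize(a,(400,300));M[:300,400:]=b;M[300:,:320]=e
M[300:,400:]=cv2.resize(a[90:270,130:370],(400,300),interpolation=2)
cv2.imwrite("pics/m2.png",M[:,:,::-1])
E
```

```text
brick ((630.3966064453125, 27.57205581665039), 98.7663345336914) ((630.1378784179688, 27.96749496459961), (194.49459838867188, 197.22283935546875), 108.11398315429688)
well ((630.639404296875, 27.35045623779297), (129.8714141845703, 130.83407592773438), 108.29357147216797)
[0.406  0.2488 0.2586] [ 0.7082  0.7061 -0.0001  0.0003] [[ 1.      0.0031  0.0019  0.4064]
 [-0.0036  0.9519  0.3064  0.3289]
 [-0.0009 -0.3064  0.9519  0.4037]
 [ 0.      0.      0.      1.    ]]
```

View pics/m2.png

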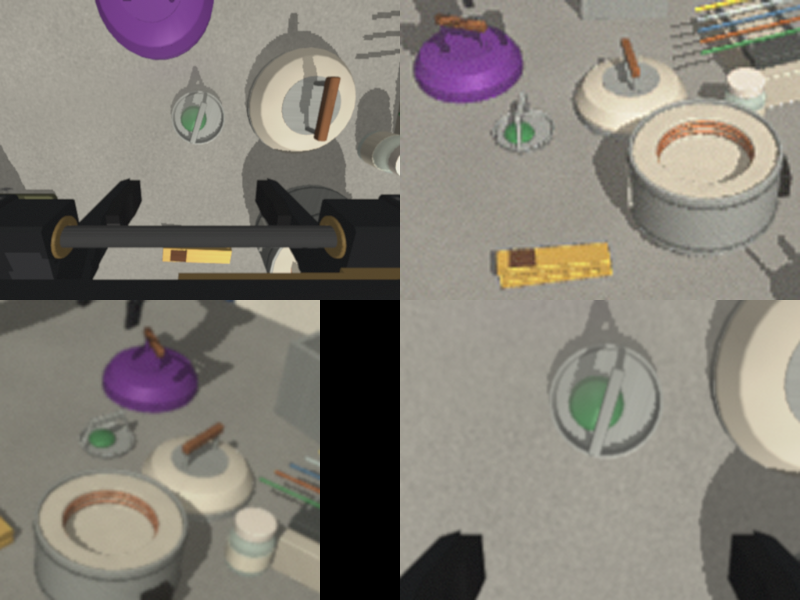

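```bash
python3 - <<'E'
from h import *
n=pickle.load(open("d1.pkl","rb"));np.set_printoptions(precision=4,suppress=True)
w=n["wrist"]
for k in("scene","side"):print(k,proj(n[k],[.6305,.0277,.12]),proj(n[k],[.6305,.0277,.085]),proj(n[k],[.6305+.0,.0277,.126]))
def bar(a,b,z):
    A,B=plane(w,*a,z),plane(w,*b,z);print("bar",A,B,(A+B)/2,np.linalg.norm(A-B),"ang",np.degrees(np.arctan2(*(A-B)[1::-1])))
    for k in("scene","side"):print(k,proj(n[k],A),proj(n[k],B))
bar((260.2,133.2),(248.2,181.2),.060)
bar((427.5,102.4),(412.2,175.4),.106)
# lid bar by colour
m=blob(w,(0,70,40),(18,255,200),(380,80,460,200));ys,xs=np.nonzero(m);print(cv2.minAreaRect(np.c_[xs,ys].astype(np.float32)))
h=cv2.cvtColor(w["image"],cv2.COLOR_RGB2HSV)
for y in range(128,188,5):print(y,[int(v) for v in h[y,238:272,2]])
for nm,b in(("side",(190,160,215,190)),("scene",(275,140,310,165)),("wrist",(200,130,270,185))):
    m=blob(n[nm],(45,90,30),(85,255,255),b);ys,xs=np.nonzero(m);print("green",nm,xs.mean(),ys.mean(),len(xs),plane(n[nm],xs.mean(),ys.mean(),.012))
    # dish rim centre
E
```

```text
scene (np.float64(289.2725926688959), np.float64(193.77100779734698)) (np.float64(288.6482390871092), np.float64(202.76328940580254)) (np.float64(289.382358611472), np.float64(192.1900986851785))
side (np.float64(271.4514033340955), np.float64(178.66781503273248)) (np.float64(271.14135374981106), np.float64(186.15821826864794)) (np.float64(271.50583563364575), np.float64(177.35279997270482))
bar [0.414  0.2947 0.06  ] [0.3985 0.2331 0.06  ] [0.4063 0.2639 0.06  ] 0.06355603988235833 ang 75.91181364246017
scene (np.float64(295.6465264677556), np.float64(139.63752840722967)) (np.float64(280.2246292413348), np.float64(144.9595651000795))
side (np.float64(198.8108607412913), np.float64(156.0752361893662)) (np.float64(197.1706710171041), np.float64(166.39150721305907))
bar [0.5864 0.3301 0.106 ] [0.5842 0.2521 0.106 ] [0.5853 0.2911 0.106 ] 0.07805521960400387 ang 88.35441933890542
scene (np.float64(343.2296065811032), np.float64(146.04335088520713)) (np.float64(327.3090028375814), np.float64(155.96649610744166))
side (np.float64(238.88185018148712), np.float64(134.7939948908728)) (np.flo
[... 1777 characters left out ...]
4, 152, 165, 166, 169, 170, 166, 158, 162, 169, 168, 167, 169, 168, 169, 169, 172, 169, 157, 148, 148, 142, 122, 111, 110, 107, 103]
178 [106, 97, 90, 92, 91, 103, 138, 161, 167, 170, 172, 172, 159, 128, 116, 116, 115, 113, 111, 110, 111, 108, 105, 104, 103, 102, 97, 95, 93, 94, 101, 112, 131, 151]
183 [163, 164, 167, 168, 164, 153, 150, 156, 165, 175, 174, 165, 151, 145, 145, 147, 150, 150, 149, 152, 162, 166, 166, 167, 170, 172, 175, 178, 172, 167, 163, 161, 160, 162]
green side 197.33333333333334 173.02380952380952 42 [0.3961 0.2512 0.012 ]
green scene 285.44827586206895 153.98275862068965 58 [0.4045 0.256  0.012 ]
green wrist 246.6551724137931 162.82758620689654 29 [0.3955 0.2476 0.012 ]
```

Request:
{"api": "carry_out", "payload": {"rows": [[[0.5, 0, 3], [0, 0, 6], 0], [[1.5, 0, 7], [0, 0, 14], 0.2], [[1.5, 0, 11], [0, 0, 14], 0.3], [[1.5, 0, 15], [0, 0, 14], 0.4], [[1.5, 0, 18.5], [0, 0, 14], 0.4], [[1.5, 0, 21], [0, 0, 14], 0.4], [[1.5, 0, 22.2], [0, 0, 14], 0.4], [[1.5, 0, 22.2], [0, 0, 14], 0.4], [[1.5, 0, 22.2], [0, 0, 14], 0.4]]}}

```text
clock: 2.3
tool_pos: [0.4057, 0.2649, 0.0374]
eef_rot: [0.788, 0.615, 0.001, 0.0]
contact_force: [-0.2, -0.6, 0.2]
opening: 0.597
finger_force: 0.0
```

```bash
python3 - <<'E'
from h import *
from plant import r
n={k:r.snapshot(k) for k in("scene","side","wrist")};pickle.dump(n,open("d2.pkl","wb"))
print(r.get_state()["tool_pos"])
M=np.zeros((600,800,3),np.uint8);M[:300,:400]=cv2.resize(n["wrist"]["image"],(400,300))
M[:300,400:]=cv2.resize(n["side"]["image"][130:205,150:250],(400,300),interpolation=2)
M[300:,:400]=cv2.resize(n["scene"]["image"][110:185,240:340],(400,300),interpolation=2)
cv2.imwrite("pics/m3.png",M[:,:,::-1])
E
```

```text
[0.40586254 0.26543145 0.03797234]
```

View pics/m3.png

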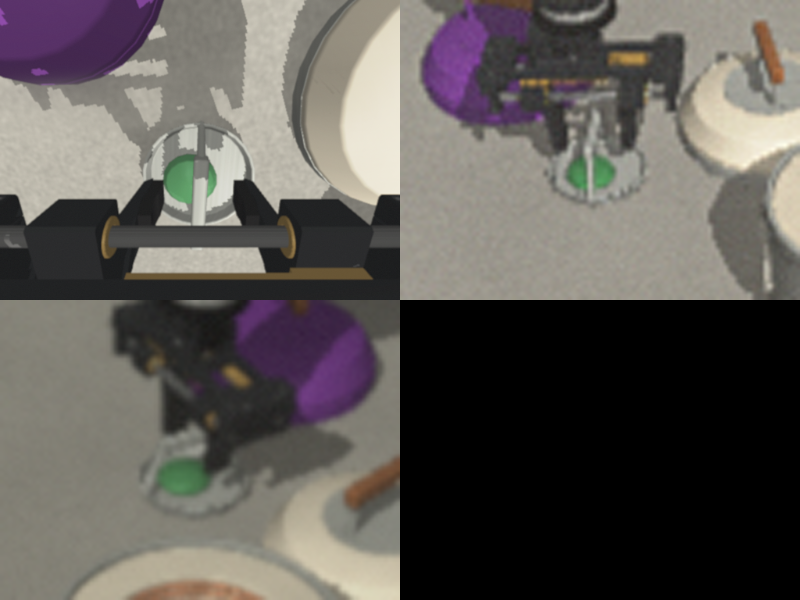

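The bar lies centred and aligned between the fingers (wrist px ≈ 255,235), pendant on the dish. Grip and lift.

Request:
{"api": "carry_out", "payload": {"rows": [[[0, 0, 0.2], [0, 0, 0], 0.7], [[0, 0, 0.2], [0, 0, 0], 1], [[0, 0, 0.2], [0, 0, 0], 1], [[0, 0, 0.2], [0, 0, 0], 1], [[0, 0, 0.2], [0, 0, 0], 1], [[0, 0, 0.2], [0, 0, 0], 1], [[0, 0, -0.3], [0, 0, 0], 1], [[0, 0, -1.0], [0, 0, 0], 1], [[0, 0, -2], [0, 0, 0], 1], [[0, 0, -3], [0, 0, 0], 1], [[0, 0, -3], [0, 0, 0], 1]], "newtons": 30}}

```text
clock: 3.55
tool_pos: [0.4058, 0.2655, 0.0683]
eef_rot: [0.788, 0.616, 0.001, 0.0]
contact_force: [0.8, -0.3, -1.7]
opening: 0.104
finger_force: 29.9
```

Request:
{"api": "carry_out", "payload": {"rows": [[[0, 0, -1], [0, 0, 0], 1], [[0, 0, -3], [0, 0, 0], 1], [[0, 0, -5.5], [0, 0, 0], 1], [[0, 0, -8], [0, 0, 0], 1], [[-0.5, 0.8, -10.5], [0, 0, 0], 1], [[-1.6, 2.5, -12], [0, 0, 0], 1], [[-3, 4.8, -12.5], [0, 0, 0], 1], [[-4.6, 7.2, -12.5], [0, 0, 0], 1], [[-6.2, 9.6, -12.5], [0, 0, 0], 1], [[-7.8, 12.2, -12.5], [0, 0, 0], 1], [[-9.5, 14.8, -12.5], [0, 0, 0], 1], [[-11.2, 17.4, -12.5], [0, 0, 0], 1]]}}

```text
clock: 4.75
tool_pos: [0.5469, 0.113, 0.192]
eef_rot: [0.788, 0.616, -0.0, -0.0]
contact_force: [1.2, 0.2, -1.8]
opening: 0.103
finger_force: 29.9
```

Request:
{"api": "carry_out", "payload": {"rows": [[[-1.6, 2.6, 0], [0, 0, 0], 1], [[-3.2, 5.2, 0], [0, 0, 0], 1], [[-4.6, 7.4, 0], [0, 0, 0], 1], [[-5.6, 8.9, 0], [0, 0, 0], 1], [[-6.2, 9.8, 0], [0, 0, 0], 1], [[-6.5, 10.2, 0], [0, 0, 0], 1], [[-6.5, 10.2, 0], [0, 0, 0], 1], [[-6.5, 10.2, 0], [0, 0, 0], 1]]}}

```text
clock: 5.55
tool_pos: [0.6292, 0.0278, 0.1917]
eef_rot: [0.788, 0.616, -0.0, -0.001]
contact_force: [0.0, 0.3, -1.7]
opening: 0.107
finger_force: 29.9
```

```bash
python3 - <<'E'
from h import *
from plant import r
n={k:r.snapshot(k) for k in("scene","side","wrist")};pickle.dump(n,open("d3.pkl","wb"))
s=r.get_state();print(s["tool_pos"],s["eef_rot"],s["opening"],s["contact_force"])
M=np.zeros((600,800,3),np.uint8);M[:300,:400]=cv2.resize(n["wrist"]["image"],(400,300))
M[:300,400:]=cv2.resize(n["side"]["image"][130:235,205:345],(400,300),interpolation=2)
M[300:,:400]=cv2.resize(n["scene"]["image"][130:250,220:380],(400,300),interpolation=2)
cv2.imwrite("pics/m4.png",M[:,:,::-1])
E
```

```text
[0.62946635 0.02765496 0.19182583] [ 7.87504277e-01  6.16309096e-01 -1.94067580e-05 -3.33042404e-04] 0.10768940282151024 [ 0.2739928  -1.26144388 -1.00014799]
```

View pics/m4.png

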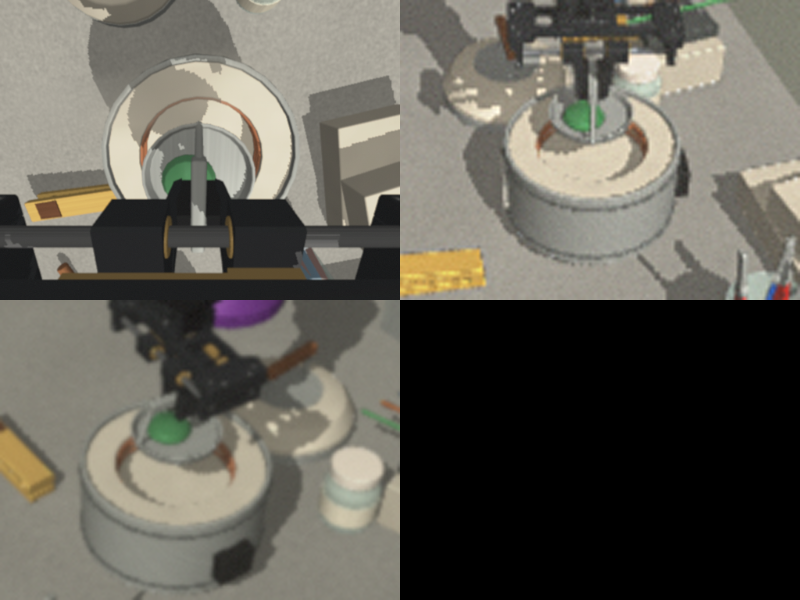

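The dish hangs level over the chamber with the pendant aboard (side ≈ (270,168)); checking its centring.

```bash
python3 - <<'E'
from h import *
n=pickle.load(open("d3.pkl","rb"));w=n["wrist"];R=np.array([[.242,.971],[.971,-.242]])
np.set_printoptions(precision=4,suppress=True)
for u,v,z in((254.7,160,.168),(187,215,.168),(322.5,215,.168)):
    p=plane(w,u,v,z)[:2];print(p,"tool-frame from TCP",R@(p-[.6295,.0277]))
m=blob(w,(0,80,40),(20,255,255),(170,110,350,230))
cs,_=cv2.findContours(m,cv2.RETR_EXTERNAL,cv2.CHAIN_APPROX_NONE)
p=np.array([plane(w,*q,.120)[:2] for c in cs if len(c)>20 for q in c[:,0].astype(float)]);h=cv2.convexHull((p*1000).astype(np.float32));print(cv2.minEnclosingCircle(h))
m=blob(w,(0,0,150),(179,90,255),(120,60,390,300));cs,_=cv2.findContours(m,cv2.RETR_EXTERNAL,cv2.CHAIN_APPROX_NONE);c=max(cs,key=cv2.contourArea)
p=np.array([plane(w,*q,.120)[:2] for q in c[:,0].astype(float)]);print(cv2.minEnclosingCircle((p*1000).astype(np.float32)))
E
```

```text
[0.6408 0.0733] tool-frame from TCP [ 0.047 -0.   ]
[0.5879 0.048 ] tool-frame from TCP [ 0.0096 -0.0453]
[0.676  0.0263] tool-frame from TCP [0.0098 0.0455]
((631.2055053710938, 28.700942993164062), 65.34847259521484)
((659.1806030273438, 22.92446517944336), 127.50057220458984)
```

Request:
{"api": "carry_out", "payload": {"rows": [[[0.1, 0.1, 0.7], [0, 0, 0], 1], [[0.2, 0.1, 2], [0, 0, 0], 1], [[0.2, 0.1, 3.3], [0, 0, 0], 1], [[0.2, 0.1, 4.6], [0, 0, 0], 1], [[0.2, 0.1, 5.6], [0, 0, 0], 1], [[0.2, 0.1, 6.2], [0, 0, 0], 1], [[0.2, 0.1, 6.6], [0, 0, 0], 1], [[0.2, 0.1, 6.8], [0, 0, 0], 1], [[0.2, 0.1, 6.8], [0, 0, 0], 1]]}}

```text
clock: 6.6
tool_pos: [0.6316, 0.0282, 0.1238]
eef_rot: [0.788, 0.616, 0.0, 0.0]
contact_force: [-0.6, 0.0, -1.1]
opening: 0.104
finger_force: 29.9
```

Request:
{"api": "carry_out", "payload": {"rows": [[[0, 0, 0.1], [0, 0, 0], 1], [[0, 0, 0.2], [0, 0, 0], 1], [[0, 0, 0.3], [0, 0, 0], 1], [[0, 0, 0.3], [0, 0, 0], 1]]}}

```text
clock: 7.0
tool_pos: [0.6314, 0.0282, 0.1207]
eef_rot: [0.788, 0.616, -0.0, -0.0]
contact_force: [0.3, -0.7, -2.5]
opening: 0.103
finger_force: 29.9
```

No contact yet; a little lower in small steps.

Request:
{"api": "carry_out", "payload": {"rows": [[[0, 0, 0.1], [0, 0, 0], 1], [[0, 0, 0.15], [0, 0, 0], 1], [[0, 0, 0.15], [0, 0, 0], 1]]}}

```text
clock: 7.3
tool_pos: [0.6316, 0.0282, 0.1198]
eef_rot: [0.788, 0.616, 0.0, 0.0]
contact_force: [-0.7, -0.3, 4.0]
opening: 0.103
finger_force: 29.9
```

Request:
{"api": "carry_out", "payload": {"rows": [[[0, 0, 0], [0, 0, 0], 0.7], [[0, 0, 0], [0, 0, 0], 0.6], [[0, 0, 0], [0, 0, 0], 0.6], [[0, 0, -0.5], [0, 0, 0], 0.6], [[0, 0, -2], [0, 0, 0], 0.6], [[0, 0, -5], [0, 0, 0], 0.4], [[0, 0, -9], [0, 0, 0], 0.2], [[0, 0, -12], [0, 0, 0], 0], [[0, 0, -12], [0, 0, 0], 0]]}}

```text
clock: 8.2
tool_pos: [0.6347, 0.0287, 0.2454]
eef_rot: [0.788, 0.616, 0.005, 0.003]
contact_force: [0.5, 0.0, 0.6]
opening: 0.74
finger_force: 0.0
```

```bash
python3 - <<'E'
from h import *
from plant import r
n={k:r.snapshot(k) for k in("scene","side","wrist")};pickle.dump(n,open("d4.pkl","wb"))
s=r.get_state();print(s["tool_pos"],s["eef_rot"],s["opening"],s["contact_force"])
w=pickle.load(open("d1.pkl","rb"))["wrist"]
m=blob(w,(0,70,40),(18,255,200),(380,80,460,200));ys,xs=np.nonzero(m)
np.set_printoptions(precision=4,suppress=True)
b=cv2.boxPoints(cv2.minAreaRect(np.c_[xs,ys].astype(np.float32)));P=np.array([plane(w,*q,.106) for q in b]);print(b,P)
M=np.zeros((600,800,3),np.uint8);M[:300,:400]=cv2.resize(n["wrist"]["image"],(400,300))
M[:300,400:]=cv2.resize(n["side"]["image"][130:235,205:345],(400,300),interpolation=2)
M[300:,:400]=cv2.resize(n["scene"]["image"][130:250,220:380],(400,300),interpolation=2)
M[300:,400:]=cv2.resize(w["image"][45:210,300:460],(400,300),interpolation=2)
cv2.imwrite("pics/m5.png",M[:,:,::-1])
E
```

```text
[0.63106149 0.02811361 0.23945083] [ 7.87982063e-01  6.15698187e-01 -1.07223713e-04  4.18733763e-06] 0.8766795092565273 [-0.80258915  0.09376719  0.70439028]
[[399.6235 177.6941]
 [417.9059  95.4235]
 [435.4823  99.3294]
 [417.2    181.6   ]] [[0.5705 0.2495 0.106 ]
 [0.5752 0.337  0.106 ]
 [0.5941 0.3331 0.106 ]
 [0.5911 0.2448 0.106 ]]
```

View pics/m5.png

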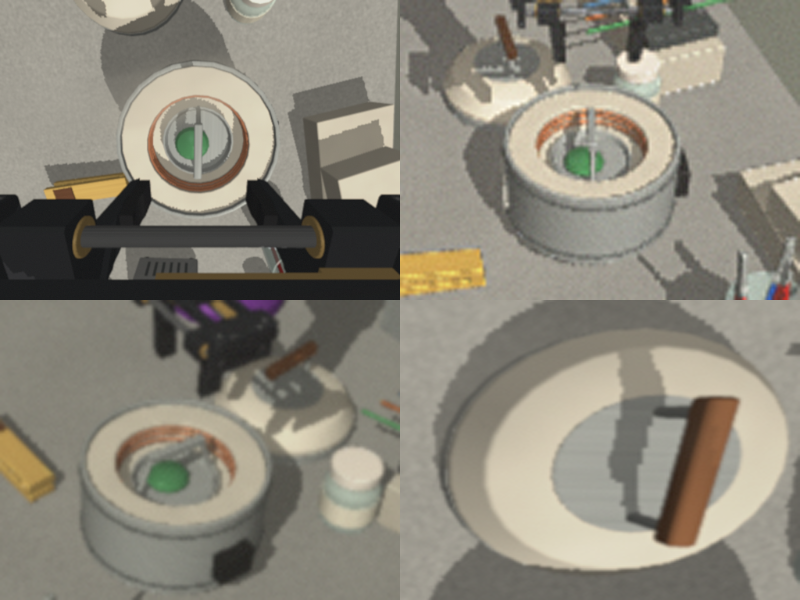

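Dish stands in the well with the pendant on it (wrist ≈ (250,180)). Now to above the lid.

Request:
{"api": "carry_out", "payload": {"rows": [[[3, -1.3, 0], [0, 0, -2], 0], [[7.5, -3.2, 0], [0, 0, -4], 0], [[12, -5.2, 0], [0, 0, -7], 0], [[16.5, -7.2, 0], [0, 0, -10], 0], [[20.5, -9, 0], [0, 0, -11.5], 0], [[23.5, -10.2, 0], [0, 0, -11.5], 0], [[24.5, -10.6, 0], [0, 0, -11.5], 0], [[24.5, -10.6, 0], [0, 0, -11.5], 0], [[24.5, -10.6, 0], [0, 0, -11.5], 0]]}}

```text
clock: 9.25
tool_pos: [0.5885, 0.2886, 0.2385]
eef_rot: [0.723, 0.691, -0.001, 0.001]
contact_force: [0.5, 0.1, 0.5]
opening: 1.0
finger_force: 0.0
```

```bash
python3 - <<'E'
from h import *
from plant import r
n={k:r.snapshot(k) for k in("scene","side","wrist")};pickle.dump(n,open("d5.pkl","wb"))
np.set_printoptions(precision=4,suppress=True)
s=r.get_state();print(s["tool_pos"],s["eef_rot"],s["opening"])
w=n["wrist"];m=blob(w,(0,90,40),(18,255,200),(150,60,360,240))
cs,_=cv2.findContours(m,cv2.RETR_EXTERNAL,cv2.CHAIN_APPROX_NONE);c=max(cs,key=cv2.contourArea)
rc=cv2.minAreaRect(c);b=cv2.boxPoints(rc);P=np.array([plane(w,*q,.106) for q in b]);print(rc,b,P,P.mean(0))
for k in(0,1):
    e=P[(k+1)%4]-P[k];print(np.linalg.norm(e),np.degrees(np.arctan2(e[1],e[0])))
# lid outline
m=blob(w,(0,0,140),(40,90,255),(120,20,400,270))|blob(w,(0,0,140),(0,0,140))
cv2.imwrite("pics/m6.png",w["image"][:,:,::-1])
E
```

```text
[0.5888 0.2886 0.2391] [ 0.7236  0.6902 -0.0006  0.0008] 0.9983580911816756
((252.5, 179.5), (77.0, 11.0), 90.0) [[247. 141.]
 [258. 141.]
 [258. 218.]
 [247. 218.]] [[0.5839 0.3332 0.106 ]
 [0.595  0.3327 0.106 ]
 [0.5914 0.2483 0.106 ]
 [0.5792 0.2489 0.106 ]] [0.5874 0.2908 0.106 ]
0.011118971336946889 -2.7384923382485966
0.08442180564378719 -92.46676456904811
```

View pics/m6.png

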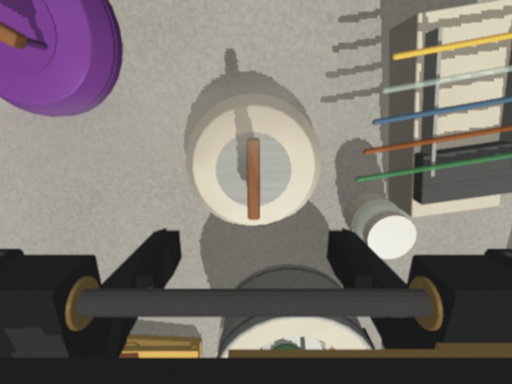

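The bar (px 247–259 × 139–219) is aligned with the fingers; the lid is the white one, the purple is top left. Descend and grip.

Request:
{"api": "carry_out", "payload": {"rows": [[[0.1, -0.1, 2], [0, 0, 0], 0.2], [[0.2, -0.1, 5], [0, 0, 0], 0.4], [[0.2, -0.1, 9], [0, 0, 0], 0.4], [[0.2, -0.1, 12], [0, 0, 0], 0.4], [[0.2, -0.1, 14.5], [0, 0, 0], 0.4], [[0.2, -0.1, 15.7], [0, 0, 0], 0.4], [[0.2, -0.1, 16], [0, 0, 0], 0.4], [[0.2, -0.1, 16], [0, 0, 0], 0.7], [[0.2, -0.1, 16], [0, 0, 0], 1], [[0.2, -0.1, 16], [0, 0, 0], 1], [[0.2, -0.1, 16], [0, 0, 0], 1], [[0.2, -0.1, 16], [0, 0, 0], 1]], "newtons": 45}}

```text
clock: 10.6
tool_pos: [0.5874, 0.2938, 0.0799]
eef_rot: [0.722, 0.692, 0.001, 0.0]
contact_force: [3.2, -0.1, 0.4]
opening: 0.169
finger_force: 1.3
```

Request:
{"api": "carry_out", "payload": {"rows": [[[0, 0, 0], [0, 0, 0], 1], [[0, 0, -0.4], [0, 0, 0], 1], [[0, 0, -1.2], [0, 0, 0], 1], [[0, 0, -2.5], [0, 0, 0], 1], [[0, 0, -4.5], [0, 0, 0], 1], [[0, 0, -7], [0, 0, 0], 1], [[0, 0, -9.5], [0, 0, 0], 1], [[0, 0, -12], [0, 0, 0], 1], [[0, 0, -14], [0, 0, 0], 1], [[0, 0, -15], [0, 0, 0], 1], [[0, 0, -15], [0, 0, 0], 1]]}}

```text
clock: 11.7
tool_pos: [0.5876, 0.2941, 0.2311]
eef_rot: [0.722, 0.691, 0.002, 0.0]
contact_force: [0.7, 0.1, -4.5]
opening: 0.153
finger_force: 45.0
```

Request:
{"api": "carry_out", "payload": {"rows": [[[-0.6, 0.1, 0], [0, 0, 0], 1], [[-2, 0.4, 0], [0, 0, 0], 1], [[-4.5, 0.9, 0], [0, 0, 0], 1], [[-7.5, 1.5, 0], [0, 0, 0], 1], [[-10.5, 2.2, 0], [0, 0, 0], 1], [[-13.5, 2.8, 0], [0, 0, 0], 1], [[-16.5, 3.4, 0], [0, 0, 0], 1], [[-19.5, 4.1, 0], [0, 0, 0], 1], [[-22.5, 4.7, 0], [0, 0, 0], 1], [[-24.8, 5.2, 0], [0, 0, 0], 1], [[-25.8, 5.4, 0], [0, 0, 0], 1], [[-26.1, 5.4, 0], [0, 0, 0], 1]]}}

```text
clock: 12.9
tool_pos: [0.6291, 0.0279, 0.2284]
eef_rot: [0.723, 0.69, -0.001, -0.0]
contact_force: [-0.1, -1.0, -3.3]
opening: 0.149
finger_force: 45.0
```

Request:
{"api": "carry_out", "payload": {"rows": [[[0, 0, 0], [0, 0, 0], 1], [[0, 0, 0], [0, 0, 0], 1], [[0, 0, 0], [0, 0, 0], 1]]}}

```text
clock: 13.2
tool_pos: [0.6293, 0.0325, 0.2292]
eef_rot: [0.721, 0.692, 0.0, -0.0]
contact_force: [-0.5, 0.0, -3.3]
opening: 0.153
finger_force: 45.0
```

```bash
python3 - <<'E'
from h import *
from plant import r
n={k:r.snapshot(k) for k in("scene","side","wrist")};pickle.dump(n,open("d6.pkl","wb"))
np.set_printoptions(precision=4,suppress=True)
s=r.get_state();print(s["tool_pos"],s["eef_rot"],s["opening"],s["contact_force"],s["moment"])
a=n["wrist"]["image"]
M=np.zeros((600,800,3),np.uint8);M[:300,:400]=cv2.resize(a,(400,300))
M[:300,400:]=cv2.resize(n["side"]["image"][115:235,195:355],(400,300),interpolation=2)
M[300:,:400]=cv2.resize(n["scene"]["image"][130:250,220:380],(400,300),interpolation=2)
M[300:,400:]=cv2.resize(a[40:265,110:410],(400,300),interpolation=2)
cv2.imwrite("pics/m7.png",M[:,:,::-1])
E
```

```text
[0.6294 0.0315 0.2293] [ 0.7219  0.692   0.0001 -0.0001] 0.14972981216193498 [-0.557  -0.7191 -3.9887] [0.0244 0.0302 0.0062]
```

View pics/m7.png

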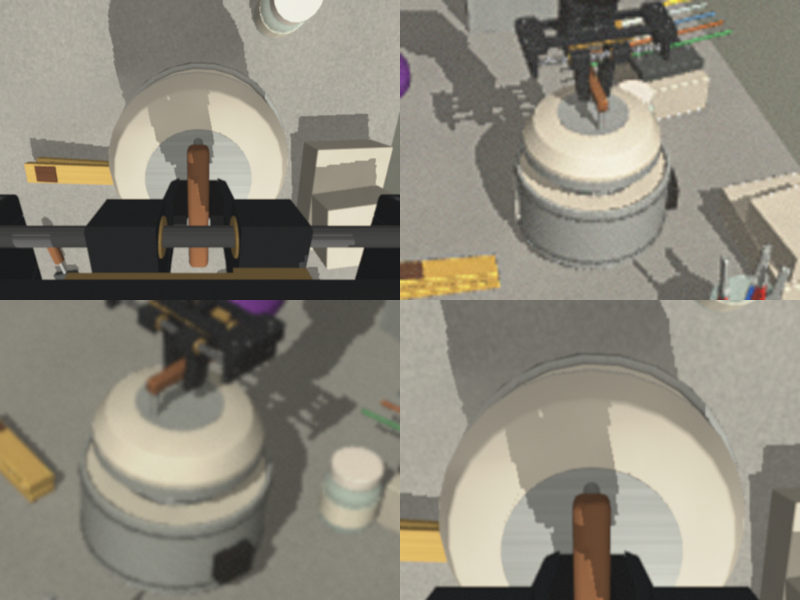

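The lid hangs level, concentric with the kiln within ~2 mm in both views (side mid px ≈ 271.6 for lid and kiln). Lower gently.

Request:
{"api": "carry_out", "payload": {"rows": [[[0, 0.1, 0.5], [0, 0, 0], 1], [[0, 0.1, 1.2], [0, 0, 0], 1], [[0, 0.1, 1.8], [0, 0, 0], 1], [[0, 0.1, 2.2], [0, 0, 0], 1], [[0, 0.1, 2.5], [0, 0, 0], 1], [[0, 0.1, 2.7], [0, 0, 0], 1], [[0, 0.1, 2.7], [0, 0, 0], 1]]}}

```text
clock: 14.05
tool_pos: [0.6304, 0.0304, 0.202]
eef_rot: [0.722, 0.692, -0.0, -0.0]
contact_force: [-0.1, 0.4, -3.3]
opening: 0.154
finger_force: 45.0
```

Request:
{"api": "carry_out", "payload": {"rows": [[[0, 0, 0.1], [0, 0, 0], 1], [[0, 0, 0.2], [0, 0, 0], 1], [[0, 0, 0.2], [0, 0, 0], 1]]}}

```text
clock: 14.35
tool_pos: [0.6305, 0.0305, 0.2003]
eef_rot: [0.722, 0.692, 0.0, 0.0]
contact_force: [-0.5, 0.1, -4.1]
opening: 0.151
finger_force: 45.0
```

Request:
{"api": "carry_out", "payload": {"rows": [[[0, 0, 0.1], [0, 0, 0], 1], [[0, 0, 0.2], [0, 0, 0], 1], [[0, 0, 0.2], [0, 0, 0], 1]]}}

```text
clock: 14.65
tool_pos: [0.6307, 0.0305, 0.1999]
eef_rot: [0.722, 0.691, 0.0, 0.0]
contact_force: [-3.7, -1.4, 6.1]
opening: 0.151
finger_force: 45.0
```

Request:
{"api": "carry_out", "payload": {"rows": [[[0, 0, 0], [0, 0, 0], 0.7], [[0, 0, 0], [0, 0, 0], 0.5], [[0, 0, 0], [0, 0, 0], 0.4], [[0, 0, -1], [0, 0, 0], 0.4], [[0, 0, -4], [0, 0, 0], 0.3], [[0, 0, -7], [0, 0, 0], 0.2], [[-3, -2, -9], [0, 0, 0], 0], [[-8, -4, -9], [0, 0, 0], 0], [[-13, -6, -8], [0, 0, 0], 0], [[-18, -8, -7], [0, 0, 0], 0], [[-23, -10, -6], [0, 0, 0], 0], [[-28, -12, -6], [0, 0, 0], 0]]}}

```text
clock: 15.85
tool_pos: [0.5063, -0.2257, 0.2592]
eef_rot: [0.722, 0.692, -0.0, -0.0]
contact_force: [0.7, -0.9, 0.3]
opening: 0.998
finger_force: 0.0
```

Request:
{"api": "carry_out", "payload": {"rows": [[[-4, -2, 0], [0, 0, 0], 0], [[-5, -2.5, 0], [0, 0, 0], 0], [[-5, -2.5, 0], [0, 0, 0], 0], [[-5, -2.5, 0], [0, 0, 0], 0]]}}

```text
clock: 16.25
tool_pos: [0.4815, -0.2715, 0.2598]
eef_rot: [0.722, 0.692, 0.001, 0.0]
contact_force: [0.3, 0.2, 0.3]
opening: 0.999
finger_force: 0.0
```

```bash
python3 - <<'E'
from h import *
from plant import r
n={k:r.snapshot(k) for k in("scene","side","wrist")};pickle.dump(n,open("d7.pkl","wb"))
np.set_printoptions(precision=4,suppress=True)
s=r.get_state();print(s["tool_pos"],s["eef_rot"],s["opening"],s["contact_force"])
M=np.zeros((600,800,3),np.uint8);M[:300,:400]=cv2.resize(n["wrist"]["image"],(400,300))
M[:300,400:]=cv2.resize(n["side"]["image"][115:235,195:355],(400,300),interpolation=2)
M[300:,:400]=cv2.resize(n["scene"]["image"][130:250,220:380],(400,300),interpolation=2)
M[300:,400:]=cv2.resize(n["wrist"]["image"][80:260,130:370],(400,300),interpolation=2)
cv2.imwrite("pics/m8.png",M[:,:,::-1])
E
```

```text
[ 0.4816 -0.2709  0.2595] [0.721  0.6929 0.0007 0.0001] 1.0004862545056776 [ 0.3472 -0.4855 -0.003 ]
```

View pics/m8.png

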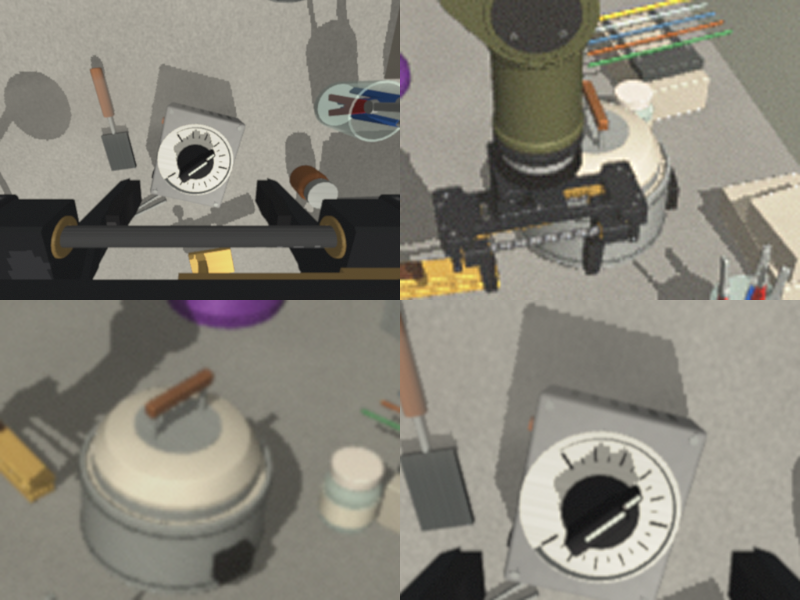

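Lid sits level inside the rim (scene ≈ (290,185)). Dial at wrist ≈ (250,205), lamp at left, pointer toward upper right (≈ mark 3). Measuring numerically.

```bash
python3 - <<'E'
from h import *
from plant import r
np.set_printoptions(precision=4,suppress=True,linewidth=160)
n=pickle.load(open("d7.pkl","rb"));n1=pickle.load(open("d1.pkl","rb"));w=n["wrist"]
print("q",r.get_state()["q"])
m=blob(w,(0,0,185),(179,60,255),(190,145,310,270))
cs,_=cv2.findContours(m,cv2.RETR_EXTERNAL,cv2.CHAIN_APPROX_NONE);c=cv2.convexHull(max(cs,key=cv2.contourArea))
p=(np.array([plane(w,*q,.070)[:2] for q in c[:,0].astype(float)])*1000).astype(np.float32);f=cv2.fitEllipse(p);print("scale disc",f,len(p))
C=np.array(f[0])/1000
def polar(s,R,z,nm):
    A=np.arange(-180,180,3);v=[]
    for a in np.radians(A):
        u,y=proj(s,[C[0]+R*np.cos(a),C[1]+R*np.sin(a),z]);v.append(int(cv2.getRectSubPix(s["image"][:,:,1],(1,1),(float(u),float(y)))[0,0]))
    print(nm,R,z,v)
for R in(.040,.044,.048,.052):polar(w,R,.070,"ticks")
polar(w,.033,.100,"nose w");polar(w,.018,.110,"bar w");polar(n1["side"],.033,.100,"nose side")
for nm,s,b in(("wrist",w,(225,190,275,240)),("side",n1["side"],(240,262,270,295)),("scene",n1["scene"],(140,225,175,255))):
    g=s["image"][:,:,1][b[1]:b[3],b[0]:b[2]];print(nm);print("\n".join(" ".join("%3d"%x for x in q) for q in (g if nm!="wrist" else g[:,::1])[::1]))  if nm=="wrist" else 0
print("pliers",plane(n1["side"],332,258,0),plane(n1["scene"],246,305,0))
E
```

```text
q [ 0.6002  0.5728 -0.2783  1.7595  0.2002  0.8364  0.1898]
scale disc ((474.82855224609375, -317.4408264160156), (127.37250518798828, 128.11578369140625), 28.975568771362305) 33
ticks 0.04 0.07 [225, 224, 221, 223, 226, 226, 226, 225, 220, 180, 193, 221, 221, 170, 88, 76, 59, 51, 48, 49, 52, 98, 181, 206, 228, 229, 228, 200, 201, 228, 230, 225, 202, 225, 230, 229, 195, 192, 228, 231, 229, 201, 223, 233, 232, 203, 190, 228, 231, 228, 206, 221, 230, 226, 190, 176, 220, 229, 226, 205, 220, 230, 228, 205, 186, 220, 226, 222, 192, 209, 224, 225, 207, 158, 161, 158, 147, 127, 133, 148, 146, 135, 120, 144, 148, 146, 133, 137, 147, 146, 137, 123, 144, 148, 147, 136, 141, 149, 150, 136, 121, 142, 148, 148, 148, 148, 149, 152, 152, 159, 194, 221, 224, 223, 223, 224, 223, 221, 221, 225]
ticks 0.044 0.07 [224, 221, 222, 225, 226, 225, 223, 221, 216, 132, 131, 218, 223, 214, 190, 223, 221, 200, 126, 103, 136, 208, 222, 190, 224, 229, 228, 181, 191, 228, 230, 224, 192, 225, 232, 230, 178, 172, 230, 232, 225, 188, 224, 232, 231, 180, 165, 229, 231, 226, 185, 220, 230, 228, 167, 124, 213, 230, 226,
[... 12614 characters left out ...]
31 231 231 232 233 233 234 234
198 217 221 223 218 202 204 219 224 224 224 225 226 225 224 225 227 228 229 230 228 198 148 196 226 230 230 230 227 213 209 225 231 231 232 233 231 207 155 189 225 232 232 232 232 232 232 232 232 230
150 185 212 221 221 220 221 222 223 223 224 224 224 225 225 226 226 227 228 229 226 186 147 208 230 231 230 231 231 228 228 230 230 231 231 231 232 223 173 172 220 232 234 233 233 233 232 229 217 193
103 136 173 199 217 221 222 222 223 223 223 224 224 225 225 225 225 226 226 228 223 172 139 209 229 230 230 230 231 232 232 232 232 231 231 231 232 227 203 200 224 232 233 234 234 232 223 209 165 128
side
scene
pliers [ 0.7481 -0.2546 -0.    ] [ 0.7488 -0.2449  0.    ]
```

```bash
cat >> h.py <<'E'
def line(w,box,z,C):
    g=w["image"][:,:,1];x0,y0,x1,y1=box;P=[];W=[]
    for y in range(y0,y1):
        q=np.clip(g[y,x0:x1].astype(float)-90,0,None)
        if q.max()>70:
            k=q.argmax();s=slice(max(0,k-4),k+5);P.append(plane(w,x0+np.average(np.arange(x0,x1)[s]-x0,weights=q[s]),y,z)[:2])
    vx,vy,x,y=cv2.fitLine((np.array(P)*1000).astype(np.float32),cv2.DIST_HUBER,0,.01,.01).ravel()
    d=np.array([vx,vy]);d*=np.sign(d[0]);o=np.array([x,y]);return np.degrees(np.arctan2(d[1],d[0])),float(d[0]*(C[1]*1000-o[1])-d[1]*(C[0]*1000-o[0])),np.array(P)[[0,-1]]
E
python3 - <<'E'
from h import *
w=pickle.load(open("d7.pkl","rb"))["wrist"];C=(.4748,-.3174)
print(line(w,(238,206,266,225),.110,C));print(line(w,(261,196,274,205),.100,C))
E
```

```text
(np.float32(34.969307), -0.5500171184539795, array([[ 0.49066743, -0.30487095],
       [ 0.49248536, -0.32517072]]))
(np.float32(42.180656), 3.313709259033203, array([[ 0.50241547, -0.29653486],
       [ 0.4950177 , -0.30380273]]))
```

Request:
{"api": "carry_out", "payload": {"rows": [[[-1, -0.1, 1], [0, 0, 8], 0.1], [[-2.5, -0.3, 3], [0, 0, 16], 0.2], [[-4, -0.4, 5], [0, 0, 24], 0.3], [[-4.7, -0.5, 7], [0, 0, 32], 0.4], [[-4.7, -0.5, 8], [0, 0, 40], 0.4], [[-4.7, -0.5, 9], [0, 0, 48], 0.4], [[-4.7, -0.5, 10], [0, 0, 52.5], 0.4], [[-4.7, -0.5, 12], [0, 0, 52.5], 0.4], [[-4.7, -0.5, 14.5], [0, 0, 52.5], 0.4], [[-4.7, -0.5, 16.5], [0, 0, 52.5], 0.4], [[-4.7, -0.5, 17.3], [0, 0, 52.5], 0.4], [[-4.7, -0.5, 17.3], [0, 0, 52.5], 0.4]], "newtons": 20}}

```text
clock: 17.6
tool_pos: [0.4735, -0.3184, 0.0854]
eef_rot: [0.953, 0.302, -0.0, -0.001]
contact_force: [-0.6, -0.4, -0.2]
opening: 0.599
finger_force: 0.0
```

Request:
{"api": "carry_out", "payload": {"rows": [[[0, 0, 0], [0, 0, 0], 0.4], [[0, 0, 0.2], [0, 0, 0], 0.4], [[0, 0, 0.2], [0, 0, 0], 0.4]]}}

```text
clock: 17.9
tool_pos: [0.4736, -0.32, 0.0849]
eef_rot: [0.954, 0.301, 0.001, 0.0]
contact_force: [0.7, 0.1, 0.2]
opening: 0.602
finger_force: 0.0
```

Request:
{"api": "carry_out", "payload": {"rows": [[[0.2, -0.1, 0.1], [0, 0, 0], 0.5], [[0.2, -0.1, 0.1], [0, 0, 0], 0.8], [[0.2, -0.1, 0.1], [0, 0, 0], 1], [[0.2, -0.1, 0.1], [0, 0, 0], 1], [[0.2, -0.1, 0.1], [0, 0, 0], 1], [[0.2, -0.1, 0.1], [0, 0, 0], 1]]}}

```text
clock: 18.5
tool_pos: [0.4744, -0.3182, 0.0833]
eef_rot: [0.954, 0.301, 0.0, 0.0]
contact_force: [-0.3, 0.1, -0.0]
opening: 0.183
finger_force: 20.0
```

Request:
{"api": "carry_out", "payload": {"rows": [[[0, 0, 0], [0, 0, 4], 1], [[0, 0, 0], [0, 0, 12], 1], [[0, 0, 0], [0, 0, 20], 1], [[0, 0, 0], [0, 0, 28], 1], [[0, 0, 0], [0, 0, 36], 1], [[0, 0, 0], [0, 0, 44], 1], [[0, 0, 0], [0, 0, 52], 1], [[0, 0, 0], [0, 0, 60], 1], [[0, 0, 0], [0, 0, 67], 1], [[0, 0, 0], [0, 0, 73], 1], [[0, 0, 0], [0, 0, 77], 1], [[0, 0, 0], [0, 0, 78], 1]]}}

```text
clock: 19.7
tool_pos: [0.4745, -0.3173, 0.0833]
eef_rot: [0.93, -0.367, -0.0, -0.0]
contact_force: [0.6, 1.4, 2.2]
opening: 0.179
finger_force: 20.0
```

Request:
{"api": "carry_out", "payload": {"rows": [[[0, 0, 0], [0, 0, 0], 1], [[0, 0, 0], [0, 0, 0], 1], [[0, 0, 0], [0, 0, 0], 1]]}}

```text
clock: 20.0
tool_pos: [0.4744, -0.3173, 0.0832]
eef_rot: [0.931, -0.366, -0.0, -0.001]
contact_force: [0.2, 2.1, 2.7]
opening: 0.18
finger_force: 20.0
```

Request:
{"api": "carry_out", "payload": {"rows": [[[0, 0, 0], [0, 0, 0], 0.7], [[0, 0, 0], [0, 0, 0], 0.5], [[0, 0, 0], [0, 0, 0], 0.4], [[0, 0, -1], [0, 0, 0], 0.4], [[0, 0, -4], [0, 0, 0], 0.4], [[0, 0, -8], [0, 0, 0], 0.2], [[0, 0, -12], [0, 0, 0], 0], [[0, 0, -16], [0, 0, 0], 0], [[0, 0, -18], [0, 0, 0], 0], [[0, 0, -18], [0, 0, 0], 0], [[0, 0, -18], [0, 0, 0], 0], [[0, 0, -18], [0, 0, 0], 0]]}}

```text
clock: 21.2
tool_pos: [0.4736, -0.3171, 0.262]
eef_rot: [0.93, -0.366, -0.001, -0.0]
contact_force: [-1.2, 1.1, 0.0]
opening: 1.001
finger_force: 0.0
```

```bash
python3 - <<'E'
from h import *
from plant import r
n={k:r.snapshot(k) for k in("scene","side","wrist")};pickle.dump(n,open("d8.pkl","wb"));w=n["wrist"];C=(.4748,-.3174)
s=r.get_state();print(s["tool_pos"],s["eef_rot"],s["contact_force"])
P=np.array(w["pose"]);print(P[:2,0])
# rectify top plane z=.11 about C : world-aligned 1mm/px
def rect(z,S=50,k=1):
    X,Y=np.meshgrid(np.arange(-S,S+1),np.arange(S,-S-1,-1));mp=np.array([[proj(w,[C[0]+x/1000,C[1]+y/1000,z]) for x,y in zip(a,b)] for a,b in zip(X,Y)],np.float32)
    return cv2.remap(w["image"][:,:,1],mp[...,0],mp[...,1],1)
g=rect(.110)
# line along bar at radii -26..20 : brightest perpendicular offset near expected angle -43
for z,rr in((.110,(-20,-10,0,8,16,20)),(.100,(26,30,34))):
  g=rect(z)
  for R in rr:
    e=[]
    a=np.radians(-43);d=np.array([np.cos(a),np.sin(a)]);t=np.array([-d[1],d[0]])
    o=np.arange(-6,6.1,.5);v=[float(cv2.getRectSubPix(g,(1,1),(float(50+(R*d+k*t)[0]),float(50-(R*d+k*t)[1])))[0,0]) for k in o]
    q=np.clip(np.array(v)-100,0,None);print(z,R,max(v),"offset",(q@o/q.sum()) if q.sum() else None)
g=rect(.070,62)
for R in (44,48,52):
  A=np.arange(-170,150,1.);v=np.array([float(cv2.getRectSubPix(g,(1,1),(float(62+R*np.cos(np.radians(a))),float(62-R*np.sin(np.radians(a)))))[0,0]) for a in A])
  print(R,[(int(a),int(x)) for a,x,l,h in zip(A[1:-1],v[1:-1],v[:-2],v[2:]) if x<l and x<=h and x<190])
E
```

```text
[ 0.4736853  -0.31747161  0.26202353] [ 9.30396278e-01 -3.66553320e-01 -1.18047895e-03 -1.87312413e-04] [-0.78031034 -0.3984941  -0.20669746]
[-0.68230421 -0.73106694]
0.11 -20 51.0 offset None
0.11 -10 181.0 offset 0.21656976744186046
0.11 0 181.0 offset 0.21198830409356725
0.11 8 185.0 offset 0.3161209068010076
0.11 16 188.0 offset 0.37066974595842955
0.11 20 179.0 offset 0.37275064267352187
0.1 26 173.0 offset 0.20972222222222223
0.1 30 173.0 offset 0.2086720867208672
0.1 34 171.0 offset -1.2359943977591037
44 [(-152, 89), (-139, 156), (-125, 121), (-111, 156), (-98, 125), (-84, 162), (-70, 132), (-57, 171), (-43, 133), (-29, 169), (-16, 113), (-2, 166), (12, 135), (25, 162), (39, 127), (52, 157), (66, 128), (79, 154), (93, 129), (106, 101), (119, 59), (128, 130)]
48 [(-152, 91), (-125, 132), (-98, 128), (-70, 132), (-43, 134), (-16, 119), (-6, 189), (12, 132), (39, 128), (65, 132), (92, 136), (106, 131), (119, 57)]
52 [(-152, 92), (-125, 184), (-98, 187), (-70, 186), (-43, 188), (-16, 119), (-7, 189), (6, 189), (12, 180), (22, 189), (24, 188), (39, 178), (66, 171), (92, 165), (108, 133), (119, 60)]
```

The pointer reads −42.7° and mark 6 is at −43°. The robot is clear, so I'm handing in.

```bash
python3 -c "
from plant import r
print(r.finish_job())"
```

```text
the job is handed in; nothing more can be done
None
```

The job is handed in at about 21 s of robot time (no verdict returned): the dish with its pendant stands in the kiln, the lid sits level inside the rim, and the dial reads 6 to within about 0.3°. I last saw the lid before turning the dial and did not re-measure the bystanders, though the arm's path kept clear of both.

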